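# Fill the slide carrier and hold it up level

### The arm

A 6-joint arm with a two-finger parallel gripper is mounted at the origin on a cart in front of the work surface, level with it; the furniture and walls round the work are solid. World frame = base frame: x ahead of the robot, y to its left, z up, the work surface at z = 0. Lengths are in m, angles in rad, forces in N, time in s.
With the tool pointing down it reaches from about 0.325 to 0.9 m from the base axis. Payload 3.5 kg.
Tool frame: the origin (TCP) lies at the very end of the fingers, on their centre line; the grasp point (between the pads) lies 19 mm behind it; x points along the fingers, z is the direction in which the jaws open and shut, and the axes are right-handed (so a half turn about x gives the same grasp; the last joint's range is limited). The gripper opens to 85 mm and grips with 20 to 120 N. Pads are 22 mm wide; open, the fingers measure 114 mm over their backs; the gripper's body (76 mm by 85 mm) begins 54 mm behind the grasp point. The pads swing forward as they close: fully open they stand 13 mm farther back than shut.
Start: joints at [-1.351, 0.276, -0.026, 1.268, 0, 1.467], TCP at [0.198, -0.593, 0.231] pointing down, gripper open.
Joint ranges: [-3.12, 3.12], [-0.85, 1.88], [-1.08, 1.24], [-1.95, 2.15], [-1.57, 1.53], [-3.14, 3.14]. Speed limits (rad/s): [2.57, 2.57, 3.14, 3.14, 3.14, 3.14].

### API

Orientations are given as a unit quaternion [x, y, z, w].
In Python, from station import status, vision, workorder gives the robot as it stands.
- The arm moves only by the shell command python3 -m inch 'ROWS' [FORCE]. ROWS is JSON, a list of rows, each a list of 7 numbers: the closure, from -1 (fully open) to 1 (shut), so that 0 is half open, then the shift along the tool's x, y, z in m, then the turn, a rotation vector about the tool's x, y, z in units of 6 degrees (1.0 is 6 degrees). A call has 1 to 20 rows; each row is the pose to reach, as a shift and turn from the pose commanded when the call began, along the tool's axes at that moment; what a row does not reach only later rows make up. A row lasts 1/12 s, in which the tool goes at most 41.7 mm and 7.16 degrees, less where a joint would pass 70% of its speed; a pose out of reach is approached as far as the arm can. A call with a gripper value outside its range is refused whole. The fingers move at their own pace and stop on an object; FORCE is the grip in N (left out, the last holds). Time passes only in rows, so rows that repeat a pose let the fingers close. It gives the time, the measured TCP pose, the force and the opening at its end, in the units of the state.
- status.get_state(): the state, without advancing time (a new reading comes with each control period).
- vision.read_camera(name): name is "side" or "top" or "wrist"; returns a dict with "pixels" (384x512x3 uint8, blue, green, red), "fx", "fy", "cx", "cy" (pixels), "extrinsics" (4x4, takes a point from world to camera coordinates). Camera axes: x right, y down, z forward; pixel columns grow to the right and rows downward; lengths in m; the calibration is good to about 2 mm. A picture is of the moment at which its call begins. There is no depth.
- workorder.job_done(): hands the job in, once; it reports no verdict.
Trained networks look in a picture, given as the dict that the camera call returned (one of the last four; its "shot" number tells which), for a name from the list of things; names that differ only in an ending like _2 or _b are one class to them, and where a whole thing is asked for, a point or a joint stands for the part that bears it (a point fixed in the world has none). Each returns a list of dicts, best first, with "p" (0 to 1); they miss things now and then, are a little off and sometimes report something else, mostly with a low value. They report only what shows in the picture. A call takes as long as a camera call. They do not tell look-alikes from the thing itself.
- vision.spot_in(picture, thing): "at" ([row, column] in pixels, amid what is visible of it).
- vision.cut_out(picture, thing): "mask" (384x512 bool, what is visible of it) and "at" ([row, column] in pixels, amid what is visible of it).
- vision.spot_point(picture, thing): "at" ([row, column] in pixels: a listed point, or the origin of a listed thing).
The state is a dict: "time": time; "joints": joint angles; "qd": joint speeds; "effort": joint torques, N m; "position": TCP position; "tcp_rot": TCP orientation; "ft_force": force on the tool from outside, world axes, zero at the start; "ft_torque": the same for the moment, N m; "grip_width": opening from 0.0 (shut) to 1.0 (fully open).
Only numpy, scipy, OpenCV 4.12 (cv2) and the standard library are available. Lean on these libraries where they do the work, as an engineer would, in place of code of your own. Each camera call takes 0.05 s, during which the arm holds its last target. There are 200 camera calls.

### The job

The metal carrier has a column of two slide cartons on one side of its grip bar and an empty bay on the other: to balance it, stack the two cartons from the worktop in the empty bay, the first flat between the corner angles, the second squarely on top. Then take the carrier by the black grip bar and lift it at least 10 cm clear of the worktop with all four cartons in place. Finish while still holding it up there, level and still, and leave the beaker, dropper bottle and petri dish where they stand.

Things in the scene. Friction and masses are not known exactly. Their poses are not given: they have to be found in the camera images.
- carrier: Loose carrier of grey-painted sheet metal, about 0.3 kg: base 78 (own x) x 240 (own y) x 4 mm, a bay centred 70 mm either side of the middle along own y, and in the middle two 8 mm round uprights (own x = +-28 mm) that carry a black grip bar. Own z is up. Origin: centre of the underside. It may stand at any yaw.
- carrier_grip (a point): Centre of the black grip bar, 120 mm above the carrier's underside. The bar lies along the carrier's own x: 80 mm long (x), 16 mm thick (y), 30 mm high (z). Grip it across the 16 mm, fingers closing along the carrier's y. Two-carton columns beside it reach 76 mm above the underside. Axes as the carrier's.
- carrier_free_bay (a point): Centre of the floor of the EMPTY bay (own y = -70 mm), 4 mm above the carrier's underside; axes as the carrier's. The bay takes a carton with its length along the carrier's y: 58 (x) x 92 (y) mm between four corner angles, 10 mm high, 2.5 mm thick, legs 12 to 16 mm; the middles of the sides are open.
- carrier_full_bay (a point): Centre of the floor of the bay that is already filled with two cartons, at own y = +70 mm. Axes as the carrier's.
- carton_a: Closed white and dark red cardboard carton of microscope slides, a rigid block 52 (own x) x 86 (own y) x 36 mm high (z), about 0.11 kg. Origin: centre of the underside. Grip it across the 52 mm width. Starts alone on the worktop.
- carton_b: Closed white and dark red cardboard carton of microscope slides, a rigid block 52 (own x) x 86 (own y) x 36 mm high (z), about 0.11 kg. Origin: centre of the underside. Grip it across the 52 mm width. Starts alone on the worktop.
- full_lower: Closed white and dark red cardboard carton of microscope slides, a rigid block 52 (own x) x 86 (own y) x 36 mm high (z), about 0.11 kg. Origin: centre of the underside. Grip it across the 52 mm width. Already stands in the filled bay, at the bottom.
- full_upper: Closed white and dark red cardboard carton of microscope slides, a rigid block 52 (own x) x 86 (own y) x 36 mm high (z), about 0.11 kg. Origin: centre of the underside. Grip it across the 52 mm width. Already stands in the filled bay, on top of the lower one.
- beaker: Bystander: empty clear beaker, 54 mm wide, 69 mm high, upright on the worktop. Origin: centre of the underside.
- dropper_bottle: Bystander: brown dropper bottle with a black top, 42 mm wide, 100 mm high. Origin: centre of the underside.
- petri_dish: Bystander: clear petri dish, 58 mm wide, 15 mm high. Origin: centre of the underside.
Mind the look-alikes: they are no part of the job. Leave any green look-alike of the carton_a alone. What is shaped like the carton_b but yellow is not meant.

How it is judged:
By the outcome, as a careful person would: the job done as asked, in the order asked, and still so for the second after the job is handed in, while the arm keeps its last pose, push and grip.
It also fails if it takes over 72 s, if anything falls off the work surface, if the arm or the gripper's body presses on something with over 40 N, if the wrist force passes 120 N, or if a joint passes its speed limit or range.

## Working session

There is one attempt and no reset: what is moved stays moved. The work goes in short steps, Python scripts to look and compute and a shell command to move; the robot and the scene stay as the last step left them, time stands still between calls to the robot, and variables do not carry over. Pictures are saved under pics/ and viewed, about 8 in all and at most 12, crops included, and the job is handed in when it is done.

```bash
mkdir -p pics; ls; python3 - <<'E'
from station import status, vision
import cv2,numpy as np
s=status.get_state();print({k:np.round(v,3).tolist() for k,v in s.items()})
P={}
for n in("top","side"):
    p=vision.read_camera(n);P[n]=p
    cv2.imwrite(f"pics/{n}0.png",p["pixels"])
    print(n,p["fx"],p["cx"],p["cy"],np.round(p["extrinsics"],3).tolist())
    for t in("carton_a","carrier","carrier_grip","carrier_free_bay","carrier_full_bay"):
        for d in vision.spot_point(p,t)[:6]: print(n,t,np.round(d["at"],1),round(d["p"],2))
im=np.hstack([cv2.resize(P[n]["pixels"],(512,384)) for n in P])
E
```

```text
pics
{'time': 0.0, 'joints': [-1.351, 0.277, -0.028, 1.268, -0.0, 1.467], 'qd': [0.001, 0.001, -0.0, -0.0, -0.0, -0.002], 'effort': [-0.001, -44.551, 29.52, 0.016, -0.0, 0.0], 'position': [0.198, -0.592, 0.23], 'tcp_rot': [0.414, 0.574, -0.413, 0.573], 'ft_force': [-0.34, 0.001, -0.798], 'ft_torque': [-0.049, 0.044, -0.014], 'grip_width': 1.001}
top 422.4357877416995 252.18050747743578 195.58230638439665 [[-0.008, -1.0, -0.007, -0.065], [-0.993, 0.009, -0.121, 0.527], [0.121, 0.006, -0.993, 1.312], [0.0, 0.0, 0.0, 1.0]]
top carton_a [253.3 183.9] 0.93
top carton_a [143.5 297.5] 0.9
top carton_a [177.  328.5] 0.69
top carton_a [244.  139.6] 0.6
top carrier [178.3 241.8] 0.79
top carrier_grip [172.7 237.8] 0.76
top carrier_free_bay [160.8 225.6] 0.86
top carrier_full_bay [189.7 253.2] 0.96
side 493.677638822891 253.37125498237177 191.27370243569192 [[0.238, 0.971, -0.003, -0.045], [0.455, -0.114, -0.883, -0.155], [-0.858, 0.209, -0.469, 2.217], [0.0, 0.0, 0.0, 1.0]]
side carton_a [189.9 300.8] 0.91
side carton_a [247.9 226. ] 0.88
side carton_a [237.4 184.4] 0.71
side carton_a [185.6 336.3] 0.67
side carrier [224.9 275.4] 0.86
side carrier_grip [191.7 274.3] 0.91
side carrier_free_bay [231.6 289.4] 0.68
side carrier_full_bay [218.5 258.7] 0.56
```

```bash
python3 -c "
import cv2
a=cv2.imread('pics/top0.png');cv2.imwrite('pics/t.png',cv2.resize(a[90:310,90:400],None,fx=2.5,fy=2.5,interpolation=2))"
```

```text
(no output)
```

View pics/t.png

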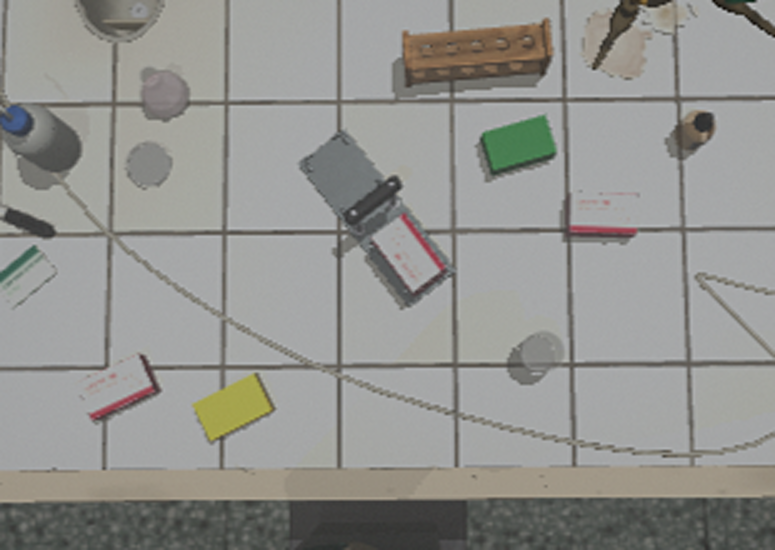

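View pics/side0.png

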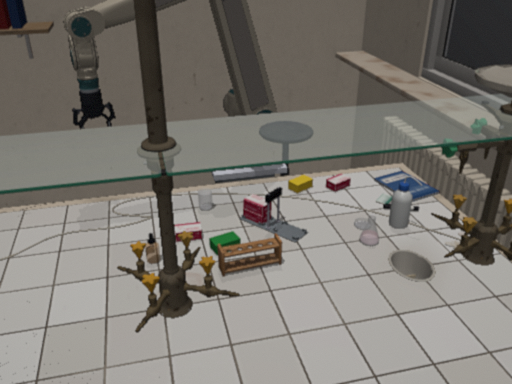

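Red-white cartons are at about px (row 244, col 137) and (row 176, col 331) in the top view. The yellow and green ones are look-alikes. The carrier is at about (175, 240), with its empty bay up and left.

```bash
cat > h.py <<'E'
import numpy as np, cv2
from scipy.optimize import minimize
from scipy.spatial.transform import Rotation as R
from station import status, vision
def proj(p,X):
    X=np.atleast_2d(X);E=p["extrinsics"];c=X@E[:3,:3].T+E[:3,3]
    return np.c_[p["fx"]*c[:,0]/c[:,2]+p["cx"],p["fy"]*c[:,1]/c[:,2]+p["cy"]]
def ground(p,at,z):   # at=[row,col] -> world at height z
    E=p["extrinsics"];d=np.array([(at[1]-p["cx"])/p["fx"],(at[0]-p["cy"])/p["fy"],1])
    d=E[:3,:3].T@d;o=-E[:3,:3].T@E[:3,3];return o+d*(z-o[2])/d[2]
def box(x,y,yaw,z0,dims=(.052,.086,.036)):
    c=np.array([[a,b,h] for a in(-.5,.5) for b in(-.5,.5) for h in(0,1)])*dims
    return R.from_euler('z',yaw).apply(c)+[x,y,z0]
def fit(p,mask,x,y,z0,dims=(.052,.086,.036)):
    """box pose from its silhouette (IoU)"""
    def cost(v):
        m=np.zeros(mask.shape,np.uint8);h=cv2.convexHull(proj(p,box(*v,z0,dims)).astype(np.float32))
        cv2.fillConvexPoly(m,np.round(h*16).astype(np.int32),1,shift=4);m=m>0
        return 1-(m&mask).sum()/(m|mask).sum()
    best=None
    for yaw in np.arange(0,np.pi,np.pi/8):
        r=minimize(cost,[x,y,yaw],method='Nelder-Mead',options=dict(initial_simplex=[[x,y,yaw],[x+.015,y,yaw],[x,y+.015,yaw],[x,y,yaw+.3]],xatol=1e-4,fatol=1e-4))
        if best is None or r.fun<best.fun: best=r
    return best.x,1-best.fun
def go(pos,jaw):
    """tool-axis shift and turn to bring TCP to pos, pointing down, jaws along yaw `jaw`"""
    s=status.get_state();T=R.from_quat(s["tcp_rot"]);P=np.array(s["position"])
    best=None
    for k in(0,np.pi):
        z=np.array([np.cos(jaw+k),np.sin(jaw+k),0]);x=np.array([0,0,-1.]);y=np.cross(z,x)
        q=T.inv()*R.from_matrix(np.c_[x,y,z]);rv=q.as_rotvec(degrees=True)/6
        print("shift",np.round(T.inv().apply(np.array(pos)-P),4).tolist(),"turn",np.round(rv,2).tolist())
    print("tcp",np.round(P,4),"j6",round(s["joints"][5],2),"t",round(s["time"],2),"F",np.round(s["ft_force"],1),"w",round(s["grip_width"],3))
E
python3 - <<'E'
from h import *
p=vision.read_camera("top")
for d in vision.cut_out(p,"carton_a"):
    w=ground(p,d["at"],.02);print(np.round(d["at"]),round(d["p"],2),d["mask"].sum(),np.round(p["pixels"][d["mask"]].mean(0)),end=' ')
    f=fit(p,d["mask"],w[0],w[1],0);print(np.round(f[0],4),round(f[1],3))
for t,z in(("carrier",0),("carrier_grip",.12),("carrier_free_bay",.004),("carrier_full_bay",.004)):
    for d in vision.spot_point(p,t)[:1]:print(t,np.round(ground(p,d["at"],z),4))
for t in("beaker","dropper_bottle","petri_dish"):
    for d in vision.spot_point(p,t)[:1]:print(t,np.round(ground(p,d["at"],0),3))
w=vision.read_camera("wrist");s=status.get_state();E=w["extrinsics"]
T=R.from_quat(s["tcp_rot"]);o=-E[:3,:3].T@E[:3,3]
print("wristcam in tool",np.round(T.inv().apply(o-s["position"]),3),np.round((E[:3,:3]@T.as_matrix()),2).tolist(),w["fx"])
E
```

```text
[255. 184.] 0.94 509 [ 79. 158. 160.] [0.3495 0.1499 0.48  ] 0.953
[173. 332.] 0.75 494 [144. 142. 154.] [ 0.5912 -0.3198 -0.0114] 0.95
[147. 296.] 0.63 520 [ 81. 118.  74.] [ 0.6832 -0.2155  0.2729] 0.961
[247. 137.] 0.57 538 [140. 139. 151.] [0.3768 0.2948 0.4283] 0.944
carrier [ 0.592  -0.0333  0.    ]
carrier_grip [ 0.6026 -0.0325  0.12  ]
carrier_free_bay [0.6416 0.0215 0.004 ]
carrier_full_bay [ 0.5409 -0.0725  0.004 ]
beaker [ 0.41  -0.232  0.   ]
dropper_bottle [ 0.695 -0.438  0.   ]
petri_dish [0.665 0.27  0.   ]
wristcam in tool [-0.143  0.07   0.   ] [[0.0, -0.0, 1.0], [-0.27, -0.96, -0.0], [0.96, -0.27, -0.0]] 277.2988168349673
```

```bash
python3 -c "
from h import *
go([.591,-.320,.17],0)"
```

```text
shift [0.0614, 0.459, -0.134] turn [-11.92, 0.0, -0.0]
shift [0.0614, 0.459, -0.134] turn [18.08, -0.0, -0.0]
tcp [ 0.1983 -0.5927  0.2313] j6 1.47 t 1.1 F [-0.2 -0.   0.1] w 0.999
```

```bash
python3 -m inch '[[-1,0.061,0.459,-0.134,-11.92,0,0],[-1,0.061,0.459,-0.134,-11.92,0,0],[-1,0.061,0.459,-0.134,-11.92,0,0],[-1,0.061,0.459,-0.134,-11.92,0,0],[-1,0.061,0.459,-0.134,-11.92,0,0],[-1,0.061,0.459,-0.134,-11.92,0,0],[-1,0.061,0.459,-0.134,-11.92,0,0],[-1,0.061,0.459,-0.134,-11.92,0,0],[-1,0.061,0.459,-0.134,-11.92,0,0],[-1,0.061,0.459,-0.134,-11.92,0,0],[-1,0.061,0.459,-0.134,-11.92,0,0],[-1,0.061,0.459,-0.134,-11.92,0,0],[-1,0.061,0.459,-0.134,-11.92,0,0],[-1,0.061,0.459,-0.134,-11.92,0,0],[-1,0.061,0.459,-0.134,-11.92,0,0],[-1,0.061,0.459,-0.134,-11.92,0,0]]'
python3 - <<'E'
from h import *
p=vision.read_camera("wrist");cv2.imwrite("pics/w1.png",p["pixels"])
for d in vision.cut_out(p,"carton_a"):
    w=ground(p,d["at"],.02);f=fit(p,d["mask"],w[0],w[1],0);print(np.round(d["at"]),round(d["p"],2),d["mask"].sum(),np.round(f[0],4),round(f[1],3))
    print(np.round(p["pixels"][d["mask"]].mean(0)))
    go([f[0][0],f[0][1],.004],f[0][2])
E
```

```text
time: 2.43
position: [0.5902, -0.3209, 0.1706]
tcp_rot: [0.0, 0.707, -0.001, 0.707]
ft_force: [-0.2, -0.2, -0.0]
grip_width: 1.0
[ 72. 358.] 0.88 6541 [ 0.6852 -0.2154  3.4087] 0.981
[44. 89. 32.]
shift [0.1667, 0.106, 0.0949] turn [27.43, 0.0, -0.0]
shift [0.1667, 0.106, 0.0949] turn [-2.57, 0.0, 0.0]
tcp [ 0.5901 -0.3212  0.1707] j6 0.98 t 2.53 F [0.5 0.2 0.1] w 1.001
[179. 262.] 0.78 4281 [ 0.5917 -0.3211 -0.0344] 0.976
[114. 112. 124.]
shift [0.1667, 0.0001, 0.0016] turn [0.31, 0.0, 0.0]
shift [0.1667, 0.0001, 0.0016] turn [-29.69, -0.0, 0.0]
tcp [ 0.5901 -0.3212  0.1707] j6 0.98 t 2.53 F [0.5 0.2 0.1] w 1.001
```

View pics/w1.png

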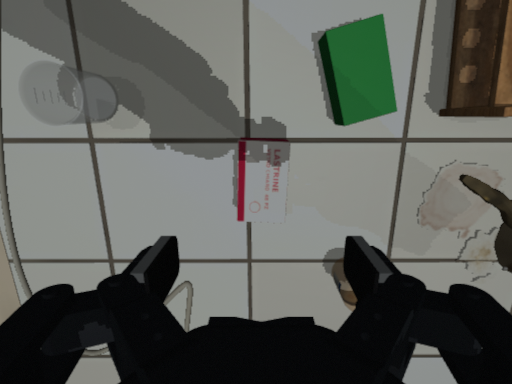

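Carton at px (180, 262), centred between the open fingers, with nothing in the way. The green block is off to the upper right. Descend and grip.

```bash
python3 -m inch '[[-1,0.04,0,0.0016,0.3,0,0],[-1,0.08,0,0.0016,0.3,0,0],[-1,0.12,0,0.0016,0.3,0,0],[-1,0.15,0,0.0016,0.3,0,0],[-1,0.166,0,0.0016,0.3,0,0],[-1,0.166,0,0.0016,0.3,0,0],[-1,0.166,0,0.0016,0.3,0,0],[1,0.166,0,0.0016,0.3,0,0],[1,0.166,0,0.0016,0.3,0,0],[1,0.166,0,0.0016,0.3,0,0],[1,0.166,0,0.0016,0.3,0,0],[1,0.166,0,0.0016,0.3,0,0],[1,0.166,0,0.0016,0.3,0,0],[1,0.166,0,0.0016,0.3,0,0]]' 35
python3 -m inch '[[1,-0.03,0,0,0,0,0],[1,-0.07,0,0,0,0,0],[1,-0.11,0,0,0,0,0],[1,-0.15,0,0,0,0,0],[1,-0.19,0,0,0,0,0],[1,-0.21,0,0,0,0,0],[1,-0.21,0,0,0,0,0]]'
python3 - <<'E'
from h import *
# above free bay, slightly outside so the camera looks down on the carrier
go([.60,-.02,.21],-.82)
E
```

```text
time: 3.7
position: [0.5942, -0.3213, 0.007]
tcp_rot: [0.01, 0.706, -0.012, 0.708]
ft_force: [-0.2, -0.3, 6.3]
grip_width: 0.604
time: 4.28
position: [0.5962, -0.3222, 0.2226]
tcp_rot: [0.008, 0.703, -0.013, 0.711]
ft_force: [1.7, 0.1, 0.2]
grip_width: 0.601
shift [0.0104, 0.3022, -0.0057] turn [7.54, 0.13, 0.02]
shift [0.0104, 0.3022, -0.0057] turn [-22.46, -0.02, 0.16]
tcp [ 0.5962 -0.3222  0.2226] j6 1.01 t 4.28 F [1.7 0.1 0.2] w 0.601
```

```bash
python3 -c "
from h import *
go([.541,-.0725,.25],-.82)"
```

```text
shift [-0.0299, 0.2476, -0.0625] turn [7.54, 0.13, 0.02]
shift [-0.0299, 0.2476, -0.0625] turn [-22.46, -0.02, 0.16]
tcp [ 0.5962 -0.3222  0.2226] j6 1.01 t 4.28 F [1.7 0.1 0.2] w 0.601
```

```bash
python3 -m inch '[[1,-0.03,0.03,-0.01,1,0,0],[1,-0.03,0.07,-0.02,2,0,0],[1,-0.03,0.11,-0.03,3,0,0],[1,-0.03,0.15,-0.04,4.2,0,0],[1,-0.03,0.19,-0.05,5.4,0,0],[1,-0.03,0.22,-0.055,6.5,0,0],[1,-0.03,0.24,-0.06,7.4,0.1,0],[1,-0.03,0.2476,-0.0625,7.54,0.13,0],[1,-0.03,0.2476,-0.0625,7.54,0.13,0],[1,-0.03,0.2476,-0.0625,7.54,0.13,0],[1,-0.03,0.2476,-0.0625,7.54,0.13,0],[1,-0.03,0.2476,-0.0625,7.54,0.13,0]]'
python3 - <<'E'
from h import *
p=vision.read_camera("wrist");cv2.imwrite("pics/w2.png",p["pixels"])
np.savez("w2.npz",**{k:p[k] for k in("pixels","fx","fy","cx","cy","extrinsics")})
for t,z in(("carrier",0),("carrier_grip",.12),("carrier_free_bay",.004),("carrier_full_bay",.004)):
    for d in vision.spot_point(p,t)[:2]:print(t,np.round(d["at"]),round(d["p"],2),np.round(ground(p,d["at"],z),4))
print({k:np.round(v,4) for k,v in status.get_state().items()if k in("position","tcp_rot")})
E
```

```text
time: 5.28
position: [0.538, -0.0715, 0.2439]
tcp_rot: [0.282, 0.653, -0.282, 0.643]
ft_force: [-1.2, 0.6, 0.0]
grip_width: 0.599
carrier [111. 269.] 0.72 [ 0.597 -0.028  0.   ]
carrier_grip [112. 272.] 0.9 [ 0.5967 -0.0302  0.12  ]
carrier_free_bay [ 55. 276.] 0.69 [0.6515 0.0118 0.004 ]
carrier_free_bay [110. 268.] 0.43 [ 0.5971 -0.026   0.004 ]
{'position': array([ 0.538 , -0.0712,  0.2442]), 'tcp_rot': array([ 0.2824,  0.653 , -0.2823,  0.6435])}
```

View pics/w2.png

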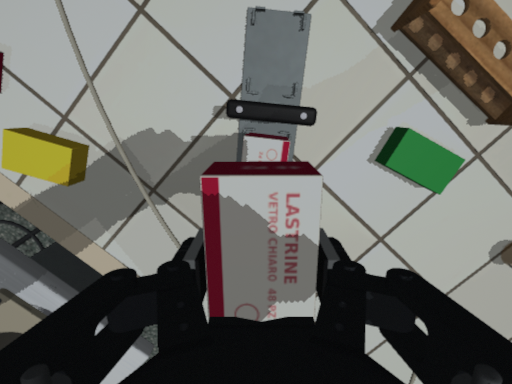

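```bash
python3 -c "
import cv2
a=cv2.imread('pics/w2.png');cv2.imwrite('pics/c2.png',cv2.convertScaleAbs(cv2.resize(a[0:145,190:350],None,fx=4.14,fy=4.14,interpolation=2),alpha=1.8))"
```

```text
(no output)
```

View pics/c2.png

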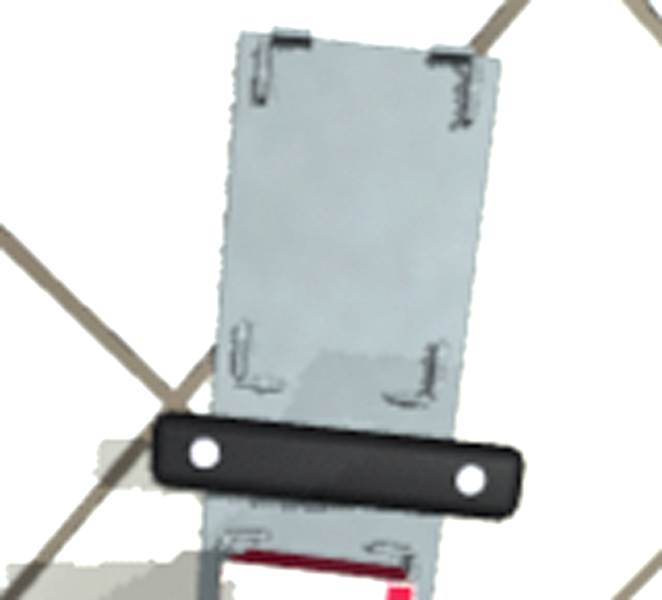

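```bash
cat > cf.py <<'E'
from h import *
from scipy.optimize import least_squares
def carrier(p,pts,x0):
    L=np.array([a for a,_ in pts]);U=np.array([b for _,b in pts])
    f=lambda v:(proj(p,R.from_euler('z',v[2]).apply(L)+[v[0],v[1],0])-U).ravel()
    r=least_squares(f,x0,loss='soft_l1');return r.x,f(r.x).reshape(-1,2)
E
python3 - <<'E'
from cf import *
p=dict(np.load("w2.npz"));s=4.1375
u=lambda a,b:(190+(a+.5)/s-.5,(b+.5)/s-.5)
pts=[((.039,-.12,.004),u(240,30)),((-.039,-.12,.004),u(500,60)),((.028,0,.135),u(204,452)),((-.028,0,.135),u(470,480)),
((.04,-.008,.135),u(157,412)),((-.04,-.008,.135),u(523,447)),((.04,.008,.135),u(154,488)),((-.04,.008,.135),u(518,520))]
v,r=carrier(p,pts,[.595,-.028,2.32]);print(np.round(v,4),np.round(r,1).tolist())
Rz=R.from_euler('z',v[2])
b=Rz.apply([0,-.07,0])+[v[0],v[1],0];print("bay",b)
# check side-view: residuals of base and screws separately
for sl in(pts[:2],pts[2:]):
    print(np.round(carrier(p,sl,v)[0],4))
# held carton relative to TCP, from its top corners (crop free): predicted
st=status.get_state();print(R.from_quat(st["tcp_rot"]).as_matrix().round(3).tolist())
go([b[0],b[1],.09],v[2]-np.pi)
E
```

```text
[ 0.5953 -0.0297  2.226 ] [[-0.7, -0.3], [0.7, -1.0], [0.3, 0.7], [-0.0, 0.2], [-1.6, -0.7], [2.2, -0.1], [-1.9, 0.1], [0.7, 1.2]]
bay [0.65078636 0.01294185 0.        ]
[ 0.594  -0.0292  2.2155]
[ 0.5954 -0.0296  2.2296]
[[-0.012, 0.732, 0.681], [0.005, 0.681, -0.732], [-1.0, -0.005, -0.012]]
shift [0.1533, 0.1407, 0.0171] turn [0.9, -0.12, 0.05]
shift [0.1533, 0.1407, 0.0171] turn [-29.1, -0.08, -0.18]
tcp [ 0.538  -0.0712  0.2442] j6 2.14 t 5.53 F [-0.6 -0.1 -1. ] w 0.605
```

```bash
python3 -m inch '[[1,0,0.03,0.004,0.2,0,0],[1,0,0.07,0.008,0.5,0,0],[1,0,0.11,0.012,0.8,-0.1,0],[1,0.01,0.14,0.017,0.9,-0.12,0.05],[1,0.05,0.1407,0.0171,0.9,-0.12,0.05],[1,0.09,0.1407,0.0171,0.9,-0.12,0.05],[1,0.13,0.1407,0.0171,0.9,-0.12,0.05],[1,0.155,0.1407,0.0171,0.9,-0.12,0.05],[1,0.17,0.1407,0.0171,0.9,-0.12,0.05],[1,0.18,0.1407,0.0171,0.9,-0.12,0.05],[1,0.18,0.1407,0.0171,0.9,-0.12,0.05],[1,0.18,0.1407,0.0171,0.9,-0.12,0.05]]'
python3 - <<'E'
from h import *
p=vision.read_camera("wrist");cv2.imwrite("pics/w3.png",p["pixels"])
np.savez("w3.npz",**{k:p[k] for k in("pixels","fx","fy","cx","cy","extrinsics")})
v=[.5953,-.0297,2.226];Rz=R.from_euler('z',v[2])
print(np.round(proj(p,Rz.apply([[.039,-.12,.004],[-.039,-.12,.004]])+[v[0],v[1],0]),1))
go([.6508,.0129,.011],v[2]-np.pi)
E
```

```text
time: 6.53
position: [0.6506, 0.0136, 0.0636]
tcp_rot: [0.312, 0.634, -0.313, 0.635]
ft_force: [0.0, -0.1, -1.2]
grip_width: 0.599
[[206.6 142.9]
 [314.7 142.9]]
shift [0.0538, -0.0011, -0.0001] turn [0.0, 0.02, -0.01]
shift [0.0538, -0.0011, -0.0001] turn [-30.0, 0.02, 0.03]
tcp [0.6516 0.0136 0.0648] j6 2.41 t 6.58 F [ 0.1  0.3 -0.1] w 0.602
```

View pics/w3.png

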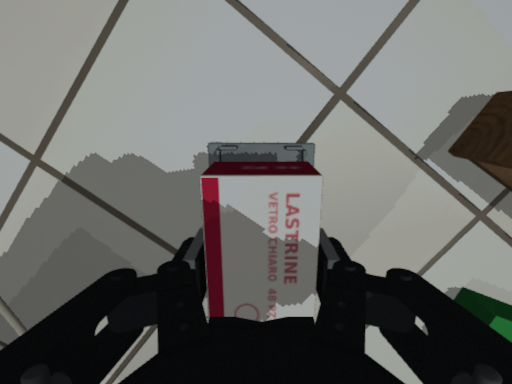

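```bash
python3 - <<'E'
from h import *
p=dict(np.load("w3.npz"));v=[.5953,-.0297,2.226]
for at,z in(((163,208),.0575),((163,316),.0575),((177,202.5),.0935),((177,321),.0935)):
    w=ground(p,at,z);print(np.round(R.from_euler('z',-v[2]).apply(w-[v[0],v[1],0])-[0,-.07,0],4))
E
```

```text
[ 0.0285 -0.0444  0.0575]
[-0.03   -0.0444  0.0575]
[ 0.0241 -0.0446  0.0935]
[-0.0252 -0.0446  0.0935]
```

```bash
python3 -m inch '[[1,0.02,-0.001,0,0,0,0],[1,0.035,-0.001,0,0,0,0],[1,0.042,-0.001,0,0,0,0],[1,0.046,-0.001,0,0,0,0],[1,0.05,-0.001,0,0,0,0],[1,0.05,-0.001,0,0,0,0],[1,0.05,-0.001,0,0,0,0]]'
python3 - <<'E'
from h import *
p=vision.read_camera("wrist");cv2.imwrite("pics/w4.png",p["pixels"][100:384,130:390])
go([.6508,.0129,.011],2.226-np.pi)
E
```

```text
time: 7.17
position: [0.6503, 0.0131, 0.0143]
tcp_rot: [0.312, 0.634, -0.312, 0.635]
ft_force: [0.0, -0.1, -0.5]
grip_width: 0.604
shift [0.0034, 0.0002, 0.0004] turn [0.01, 0.02, -0.01]
shift [0.0034, 0.0002, 0.0004] turn [-29.99, 0.01, 0.02]
tcp [0.6504 0.0131 0.0144] j6 2.41 t 7.22 F [ 1.2  0.2 -0.9] w 0.599
```

View pics/w4.png

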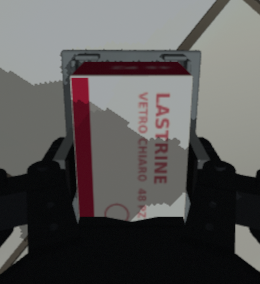

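The carton lies inside the corner angles with no contact force. Lower the last few millimetres and release.

```bash
python3 -m inch '[[1,0.002,0,0,0,0,0],[1,0.004,0,0,0,0,0],[1,0.005,0,0,0,0,0],[1,0.005,0,0,0,0,0]]'
python3 -m inch '[[-1,0,0,0,0,0,0],[-1,0,0,0,0,0,0],[-1,0,0,0,0,0,0],[-1,0,0,0,0,0,0],[-1,0,0,0,0,0,0]]'
python3 -m inch '[[-1,-0.03,0,0,0,0,0],[-1,-0.07,0,0,0,0,0],[-1,-0.11,0,0,0,0,0],[-1,-0.15,0,0,0,0,0],[-1,-0.15,0,0,0,0,0],[-1,-0.15,0,0,0,0,0]]'
python3 -c "
from h import *
go([.377,.295,.17],.43)
go([.377,.295,.17],.43+np.pi)"
```

```text
time: 7.55
position: [0.6506, 0.0131, 0.0109]
tcp_rot: [0.312, 0.634, -0.312, 0.635]
ft_force: [-2.5, 0.5, 9.7]
grip_width: 0.603
time: 7.97
position: [0.6493, 0.0131, 0.0081]
tcp_rot: [0.312, 0.634, -0.313, 0.634]
ft_force: [0.5, -0.4, 0.6]
grip_width: 0.997
time: 8.47
position: [0.6524, 0.013, 0.1624]
tcp_rot: [0.313, 0.632, -0.312, 0.637]
ft_force: [-1.0, 1.2, -0.3]
grip_width: 0.999
shift [-0.0102, -0.0463, -0.3914] turn [-12.84, 0.08, -0.01]
shift [-0.0102, -0.0463, -0.3914] turn [17.16, -0.01, -0.09]
tcp [0.6524 0.013  0.1624] j6 2.41 t 8.47 F [-1.   1.2 -0.3] w 0.999
shift [-0.0102, -0.0463, -0.3914] turn [17.16, -0.01, -0.09]
shift [-0.0102, -0.0463, -0.3914] turn [-12.84, 0.08, -0.01]
tcp [0.6524 0.013  0.1624] j6 2.41 t 8.47 F [-1.   1.2 -0.3] w 0.999
```

```bash
python3 -m inch '[[-1,-0.01,-0.046,-0.391,-12.84,0.08,0],[-1,-0.01,-0.046,-0.391,-12.84,0.08,0],[-1,-0.01,-0.046,-0.391,-12.84,0.08,0],[-1,-0.01,-0.046,-0.391,-12.84,0.08,0],[-1,-0.01,-0.046,-0.391,-12.84,0.08,0],[-1,-0.01,-0.046,-0.391,-12.84,0.08,0],[-1,-0.01,-0.046,-0.391,-12.84,0.08,0],[-1,-0.01,-0.046,-0.391,-12.84,0.08,0],[-1,-0.01,-0.046,-0.391,-12.84,0.08,0],[-1,-0.01,-0.046,-0.391,-12.84,0.08,0],[-1,-0.01,-0.046,-0.391,-12.84,0.08,0],[-1,-0.01,-0.046,-0.391,-12.84,0.08,0],[-1,-0.01,-0.046,-0.391,-12.84,0.08,0],[-1,-0.01,-0.046,-0.391,-12.84,0.08,0],[-1,-0.01,-0.046,-0.391,-12.84,0.08,0]]'
python3 - <<'E'
from h import *
p=vision.read_camera("wrist")
for d in vision.cut_out(p,"carton_b"):
    w=ground(p,d["at"],.02);f=fit(p,d["mask"],w[0],w[1],0);print(np.round(d["at"]),round(d["p"],2),d["mask"].sum(),np.round(p["pixels"][d["mask"]].mean(0)),np.round(f[0],4),round(f[1],3))
    go([f[0][0],f[0][1],.006],f[0][2])
E
```

```text
time: 9.72
position: [0.3748, 0.2944, 0.1675]
tcp_rot: [-0.149, 0.694, 0.151, 0.688]
ft_force: [0.2, 0.3, -0.7]
grip_width: 1.0
[180. 262.] 0.97 4387 [129. 126. 139.] [0.377  0.2981 3.5703] 0.977
shift [0.1619, 0.0018, 0.0043] turn [29.99, -0.06, 0.1]
shift [0.1619, 0.0018, 0.0043] turn [-0.01, -0.06, -0.04]
tcp [0.3751 0.2946 0.1679] j6 1.67 t 9.82 F [-0.4  0.4 -0.9] w 0.998
[284. 195.] 0.86 3462 [ 34. 117. 127.] [0.3542 0.1528 0.3313] 0.836
shift [0.1619, -0.121, -0.0767] turn [0.92, -0.07, -0.04]
shift [0.1619, -0.121, -0.0767] turn [-29.08, 0.05, -0.1]
tcp [0.3751 0.2946 0.1679] j6 1.67 t 9.82 F [-0.4  0.4 -0.9] w 0.998
```

```bash
python3 -m inch '[[-1,0.04,0.0018,0.0043,0,-0.06,-0.04],[-1,0.08,0.0018,0.0043,0,-0.06,-0.04],[-1,0.12,0.0018,0.0043,0,-0.06,-0.04],[-1,0.15,0.0018,0.0043,0,-0.06,-0.04],[-1,0.161,0.0018,0.0043,0,-0.06,-0.04],[-1,0.161,0.0018,0.0043,0,-0.06,-0.04],[-1,0.161,0.0018,0.0043,0,-0.06,-0.04],[1,0.161,0.0018,0.0043,0,-0.06,-0.04],[1,0.161,0.0018,0.0043,0,-0.06,-0.04],[1,0.161,0.0018,0.0043,0,-0.06,-0.04],[1,0.161,0.0018,0.0043,0,-0.06,-0.04],[1,0.161,0.0018,0.0043,0,-0.06,-0.04],[1,0.161,0.0018,0.0043,0,-0.06,-0.04],[1,0.161,0.0018,0.0043,0,-0.06,-0.04]]' 35
python3 -c "
from h import *
go([0,0,0],0)" | tail -1
python3 -m inch '[[1,-0.03,0,0,0,0,0],[1,-0.07,0,0,0,0,0],[1,-0.11,0,0,0,0,0],[1,-0.15,0,0,0,0,0],[1,-0.18,0,0,0,0,0],[1,-0.2,0,0,0,0,0],[1,-0.2,0,0,0,0,0],[1,-0.2,0,0,0,0,0]]'
python3 -c "
from h import *
go([.590,-.031,.25],2.226-np.pi)"
```

```text
time: 10.98
position: [0.3781, 0.2996, 0.0089]
tcp_rot: [-0.15, 0.69, 0.151, 0.692]
ft_force: [-0.1, -0.5, 6.9]
grip_width: 0.603
tcp [0.3781 0.2996 0.0089] j6 1.68 t 10.98 F [-0.1 -0.5  6.9] w 0.603
time: 11.65
position: [0.3774, 0.2993, 0.2087]
tcp_rot: [-0.15, 0.69, 0.151, 0.692]
ft_force: [0.2, 0.1, -1.6]
grip_width: 0.6
shift [-0.0413, -0.3888, 0.0558] turn [12.85, 0.03, -0.03]
shift [-0.0413, -0.3888, 0.0558] turn [-17.15, 0.03, 0.03]
tcp [0.3774 0.2993 0.2087] j6 1.68 t 11.65 F [ 0.2  0.1 -1.6] w 0.6
```

```bash
python3 -c "
from h import *
go([.540,-.072,.25],2.226-np.pi)"
```

```text
shift [-0.0415, -0.4052, -0.0067] turn [12.85, 0.03, -0.03]
shift [-0.0415, -0.4052, -0.0067] turn [-17.15, 0.03, 0.03]
tcp [0.3774 0.2993 0.2087] j6 1.68 t 11.65 F [ 0.2  0.1 -1.6] w 0.6
```

```bash
python3 -m inch '[[1,-0.0415,-0.03,-0.0005,1,0,0],[1,-0.0415,-0.07,-0.001,2.1,0,0],[1,-0.0415,-0.11,-0.002,3.2,0,0],[1,-0.0415,-0.15,-0.002,4.3,0,0],[1,-0.0415,-0.19,-0.003,5.4,0,0],[1,-0.0415,-0.23,-0.004,6.5,0,0],[1,-0.0415,-0.27,-0.004,7.6,0,0],[1,-0.0415,-0.31,-0.005,8.7,0,0],[1,-0.0415,-0.35,-0.006,9.8,0,0],[1,-0.0415,-0.38,-0.0067,10.9,0,0],[1,-0.0415,-0.4,-0.0067,12,0,0],[1,-0.0415,-0.4052,-0.0067,12.85,0,0],[1,-0.0415,-0.4052,-0.0067,12.85,0,0],[1,-0.0415,-0.4052,-0.0067,12.85,0,0],[1,-0.0415,-0.4052,-0.0067,12.85,0,0],[1,-0.0415,-0.4052,-0.0067,12.85,0,0]]'
python3 - <<'E'
from h import *
p=vision.read_camera("wrist");a=p["pixels"]
np.savez("w5.npz",**{k:p[k] for k in("pixels","fx","fy","cx","cy","extrinsics")})
cv2.imwrite('pics/c5.png',cv2.convertScaleAbs(cv2.resize(a[0:145,190:350],None,fx=4.14,fy=4.14,interpolation=2),alpha=1.8))
E
```

```text
time: 12.98
position: [0.5385, -0.0715, 0.2479]
tcp_rot: [0.312, 0.635, -0.312, 0.634]
ft_force: [-0.8, 1.0, -0.6]
grip_width: 0.603
```

View pics/c5.png

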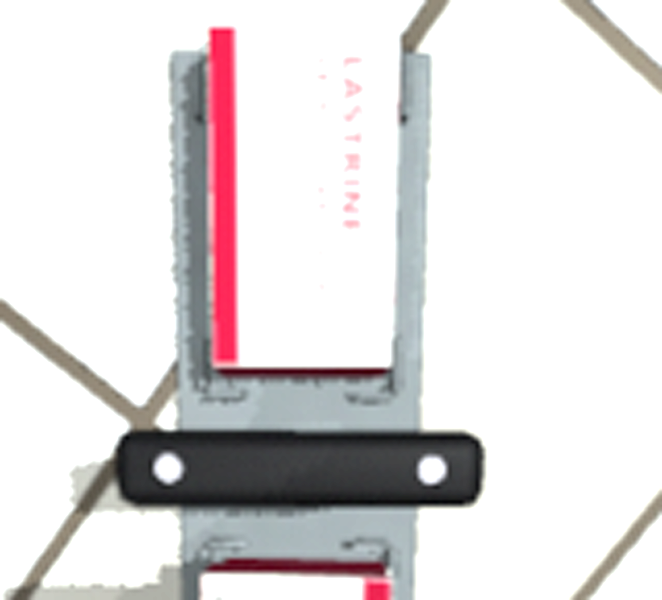

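```bash
python3 - <<'E'
from cf import *
p=dict(np.load("w5.npz"));s=4.1375
u=lambda a,b:(190+(a+.5)/s-.5,(b+.5)/s-.5)
pts=[((.039,-.12,.004),u(172,52)),((-.039,-.12,.004),u(430,55)),((.028,0,.135),u(168,468)),((-.028,0,.135),u(432,469)),
((.04,0,.135),u(119,468)),((-.04,0,.135),u(482,468))]
v,r=carrier(p,pts,[.595,-.03,2.226]);print(np.round(v,4),np.round(r,1).tolist())
c=[((.026,.043,.04),u(210,366)),((-.026,.043,.04),u(393,368)),((.026,-.043,.04),u(208,28))]
v2,r=carrier(p,c,[.65,.013,2.226]);print(np.round(v2,4),np.round(r,1).tolist())
print("carton in bay frame",R.from_euler('z',-v[2]).apply([v2[0]-v[0],v2[1]-v[1],0])-[0,-.07,0], v2[2]-v[2])
go([v2[0],v2[1],.15],v2[2]-np.pi)
go([.6508,.0129,.12],2.226-np.pi)
E
```

```text
[ 0.5953 -0.0296  2.2245] [[-0.7, -0.6], [0.7, -1.1], [0.3, 0.2], [-0.3, 0.2], [-1.3, 0.2], [1.2, 0.5]]
[0.6525 0.0132 2.2205] [[0.3, 0.4], [-0.2, 0.3], [-0.2, -0.7]]
carton in bay frame [-0.00075726 -0.00136002  0.        ] -0.004057800213698393
shift [0.0981, 0.1419, 0.0026] turn [0.07, -0.01, 0.01]
shift [0.0981, 0.1419, 0.0026] turn [-29.93, -0.01, -0.01]
tcp [ 0.5386 -0.0715  0.2482] j6 2.23 t 13.03 F [-0.7 -0.5 -1. ] w 0.603
shift [0.1281, 0.1404, 0.0018] turn [0.02, -0.01, 0.01]
shift [0.1281, 0.1404, 0.0018] turn [-29.98, -0.01, -0.01]
tcp [ 0.5386 -0.0715  0.2482] j6 2.23 t 13.03 F [-0.7 -0.5 -1. ] w 0.603
```

```bash
python3 -m inch '[[1,0,0.035,0.001,0,0,0],[1,0,0.075,0.002,0,0,0],[1,0,0.115,0.002,0,0,0],[1,0.01,0.142,0.0022,0,0,0],[1,0.05,0.142,0.0022,0,0,0],[1,0.09,0.142,0.0022,0,0,0],[1,0.13,0.142,0.0022,0,0,0],[1,0.16,0.142,0.0022,0,0,0],[1,0.178,0.142,0.0022,0,0,0],[1,0.185,0.142,0.0022,0,0,0],[1,0.185,0.142,0.0022,0,0,0],[1,0.185,0.142,0.0022,0,0,0]]'
python3 -c "
from h import *
go([.652,.0140,.049],2.2225-np.pi)"
```

```text
time: 14.03
position: [0.6538, 0.0127, 0.0646]
tcp_rot: [0.313, 0.634, -0.312, 0.635]
ft_force: [0.6, -0.2, -1.1]
grip_width: 0.596
shift [0.0156, -0.0006, -0.0022] turn [0.04, 0.01, -0.01]
shift [0.0156, -0.0006, -0.0022] turn [-29.96, 0.01, 0.01]
tcp [0.6538 0.0127 0.0646] j6 2.41 t 14.03 F [ 0.6 -0.2 -1.1] w 0.596
```

```bash
python3 -m inch '[[1,0.004,-0.001,-0.002,0,0,0],[1,0.008,-0.001,-0.002,0,0,0],[1,0.01,-0.001,-0.002,0,0,0],[1,0.012,-0.001,-0.002,0,0,0],[1,0.012,-0.001,-0.002,0,0,0],[1,0.012,-0.001,-0.002,0,0,0]]'
python3 -m inch '[[1,0.002,0,0,0,0,0],[1,0.004,0,0,0,0,0],[1,0.004,0,0,0,0,0],[1,0.004,0,0,0,0,0]]'
```

```text
time: 14.53
position: [0.6512, 0.0132, 0.0518]
tcp_rot: [0.313, 0.634, -0.313, 0.634]
ft_force: [-0.3, -0.9, -1.9]
grip_width: 0.6
time: 14.87
position: [0.6518, 0.0131, 0.049]
tcp_rot: [0.313, 0.634, -0.313, 0.635]
ft_force: [-1.2, 0.7, 5.4]
grip_width: 0.601
```

Contact is at the expected height (5 N), so release, rise and look.

```bash
python3 -m inch '[[-1,0,0,0,0,0,0],[-1,0,0,0,0,0,0],[-1,0,0,0,0,0,0],[-1,0,0,0,0,0,0],[-1,0,0,0,0,0,0]]'
python3 -m inch '[[-1,-0.03,0,0,0,0,0],[-1,-0.07,0,0,0,0,0],[-1,-0.11,0,0,0,0,0],[-1,-0.15,0,0,0,0,0],[-1,-0.19,-0.03,0,0,0,0],[-1,-0.2,-0.07,0,0,0,0],[-1,-0.2,-0.11,0,0,0,0],[-1,-0.2,-0.13,0,0,0,0],[-1,-0.2,-0.14,0,0,0,0],[-1,-0.2,-0.14,0,0,0,0],[-1,-0.2,-0.14,0,0,0,0]]'
python3 - <<'E'
from h import *
p=vision.read_camera("wrist");a=p["pixels"]
np.savez("w6.npz",**{k:p[k] for k in("pixels","fx","fy","cx","cy","extrinsics")})
cv2.imwrite('pics/c6.png',cv2.convertScaleAbs(cv2.resize(a[0:200,170:370],None,fx=3,fy=3,interpolation=2),alpha=1.3))
go([.5953,-.0296,.2],2.2245-np.pi)
E
```

```text
time: 15.28
position: [0.6511, 0.0132, 0.0474]
tcp_rot: [0.313, 0.634, -0.313, 0.634]
ft_force: [0.5, -0.4, -0.0]
grip_width: 1.002
time: 16.2
position: [0.5406, -0.072, 0.2476]
tcp_rot: [0.313, 0.634, -0.313, 0.634]
ft_force: [0.2, 0.3, -0.2]
grip_width: 1.003
shift [0.0475, 0.0686, -0.0003] turn [0.01, -0.0, -0.01]
shift [0.0475, 0.0686, -0.0003] turn [-29.99, 0.01, -0.0]
tcp [ 0.541  -0.0716  0.2474] j6 2.24 t 16.25 F [ 0.9  0.3 -0.6] w 1.001
```

View pics/c6.png

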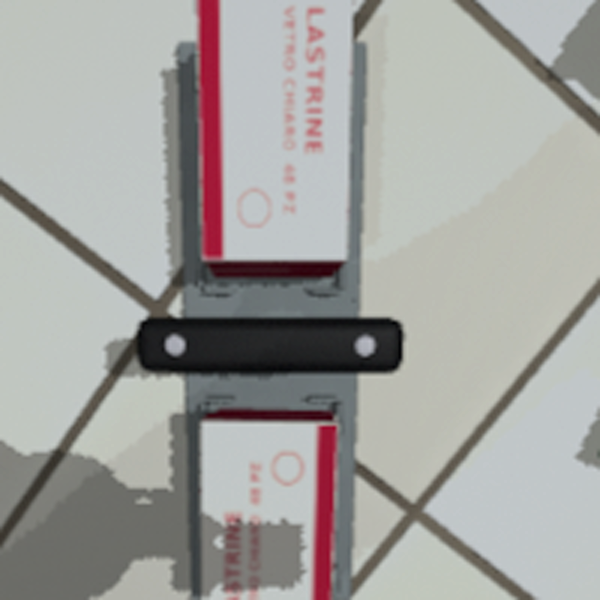

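```bash
python3 - <<'E'
from cf import *
p=dict(np.load("w6.npz"));s=3
u=lambda a,b:(170+(a+.5)/s-.5,(b+.5)/s-.5)
v,r=carrier(p,[((.039,-.12,.004),u(178,43)),((-.039,-.12,.004),u(365,44)),((.028,0,.135),u(175,345)),((-.028,0,.135),u(366,345)),((.04,0,.135),u(139,345)),((-.04,0,.135),u(403,345))],[.595,-.03,2.226]);print(np.round(v,4),np.round(r,1).tolist())
c=[((.026,.043,.076),u(203,262)),((-.026,.043,.076),u(350,259))]
v2,r=carrier(p,c,[.65,.013,2.226]);print(np.round(v2,4),np.round(r,1).tolist())
print(R.from_euler('z',-v[2]).apply([v2[0]-v[0],v2[1]-v[1],0])-[0,-.07,0], v2[2]-v[2])
go([v[0],v[1],.2],v[2]-np.pi/2)
E
```

```text
[ 0.5954 -0.0297  2.2245] [[-0.6, -0.6], [0.7, -0.9], [0.3, 0.3], [-0.3, 0.3], [-1.2, 0.3], [0.9, 0.3]]
[0.6533 0.0134 2.2436] [[0.1, -0.0], [-0.1, -0.0]]
[-0.00104389 -0.00215884  0.        ] 0.0191301929255836
shift [0.0475, 0.0687, -0.0002] turn [-14.99, 0.01, -0.01]
shift [0.0475, 0.0687, -0.0002] turn [15.01, -0.01, -0.01]
tcp [ 0.541  -0.0716  0.2474] j6 2.24 t 16.25 F [ 0.9  0.3 -0.6] w 1.001
```

The top carton sits within about 1 mm of the lower one. Turn a quarter turn, centre over the bar, descend and grip.

```bash
python3 -m inch '[[-1,0.0475,0.0687,0,-15,0,0],[-1,0.0475,0.0687,0,-15,0,0],[-1,0.0475,0.0687,0,-15,0,0],[-1,0.0475,0.0687,0,-15,0,0],[-1,0.0475,0.0687,0,-15,0,0],[-1,0.0475,0.0687,0,-15,0,0],[-1,0.0475,0.0687,0,-15,0,0],[-1,0.0475,0.0687,0,-15,0,0],[-1,0.0475,0.0687,0,-15,0,0],[-1,0.0475,0.0687,0,-15,0,0],[-1,0.0475,0.0687,0,-15,0,0],[-1,0.0475,0.0687,0,-15,0,0],[-1,0.0475,0.0687,0,-15,0,0],[-1,0.0475,0.0687,0,-15,0,0],[-1,0.0475,0.0687,0,-15,0,0],[-1,0.0475,0.0687,0,-15,0,0]]'
python3 - <<'E'
from h import *
p=vision.read_camera("wrist");cv2.imwrite("pics/w7.png",p["pixels"])
for d in vision.spot_point(p,"carrier_grip")[:1]:print(np.round(d["at"]),round(d["p"],2),np.round(ground(p,d["at"],.12),4))
go([.5954,-.0297,.101],2.2245-np.pi/2)
E
```

```text
time: 17.58
position: [0.5953, -0.0295, 0.1997]
tcp_rot: [-0.227, 0.67, 0.227, 0.67]
ft_force: [0.1, 0.3, -0.2]
grip_width: 0.999
shift [0.0989, -0.0002, 0.0004] turn [0.0, -0.0, -0.0]
shift [0.0989, -0.0002, 0.0004] turn [-30.0, 0.0, -0.0]
tcp [ 0.595  -0.0298  0.1999] j6 0.76 t 17.68 F [-1.1 -0.1  0.4] w 0.999
```

View pics/w7.png

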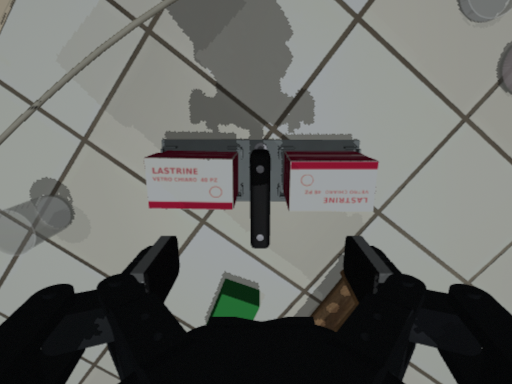

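The bar is at column 260, midway between the fingers, with both columns square. Descend and grip.

```bash
python3 -m inch '[[-1,0.035,0,0,0,0,0],[-1,0.065,0,0,0,0,0],[-1,0.085,0,0,0,0,0],[-1,0.095,0,0,0,0,0],[-1,0.098,0,0,0,0,0],[-1,0.098,0,0,0,0,0],[0,0.098,0,0,0,0,0],[0,0.098,0,0,0,0,0],[0.5,0.098,0,0,0,0,0],[0.5,0.098,0,0,0,0,0],[1,0.098,0,0,0,0,0],[1,0.098,0,0,0,0,0],[1,0.098,0,0,0,0,0],[1,0.098,0,0,0,0,0],[1,0.098,0,0,0,0,0],[1,0.098,0,0,0,0,0]]' 90
```

```text
time: 19.02
position: [0.595, -0.0305, 0.103]
tcp_rot: [-0.228, 0.669, 0.227, 0.67]
ft_force: [-2.2, -0.5, 6.0]
grip_width: 0.173
```

```bash
python3 -m inch '[[1,-0.002,0,0,0,0,0],[1,-0.005,0,0,0,0,0],[1,-0.009,0,0,0,0,0],[1,-0.014,0,0,0,0,0],[1,-0.02,0,0,0,0,0],[1,-0.027,0,0,0,0,0],[1,-0.035,0,0,0,0,0],[1,-0.043,0,0,0,0,0],[1,-0.051,0,0,0,0,0],[1,-0.059,0,0,0,0,0],[1,-0.059,0,0,0,0,0],[1,-0.059,0,0,0,0,0]]'
python3 - <<'E'
from h import *
p=vision.read_camera("side");a=p["pixels"]
np.savez("s1.npz",**{k:p[k] for k in("pixels","fx","fy","cx","cy","extrinsics")})
cv2.imwrite('pics/s1.png',cv2.resize(a[90:270,170:380],None,fx=3,fy=3,interpolation=2))
go([.595,-.0305,.265],2.2245-np.pi/2)
E
```

```text
time: 20.02
position: [0.5955, -0.0303, 0.1623]
tcp_rot: [-0.228, 0.669, 0.227, 0.67]
ft_force: [0.0, 0.1, -7.7]
grip_width: 0.173
shift [-0.1036, -0.0004, 0.0] turn [0.01, 0.0, 0.0]
shift [-0.1036, -0.0004, 0.0] turn [-29.99, -0.01, 0.0]
tcp [ 0.5948 -0.0302  0.1614] j6 0.76 t 20.07 F [-0.6 -0.4 -8.1] w 0.176
```

View pics/s1.png

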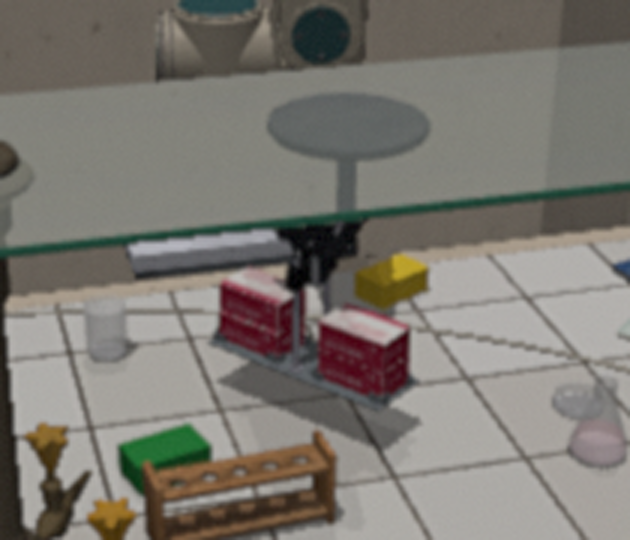

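Carrier is clear of the top with all four cartons in place, level, carrying about 8 N. Continue the lift.

```bash
python3 -m inch '[[1,-0.003,0,0,0,0,0],[1,-0.009,0,0,0,0,0],[1,-0.017,0,0,0,0,0],[1,-0.026,0,0,0,0,0],[1,-0.035,0,0,0,0,0],[1,-0.044,0,0,0,0,0],[1,-0.053,0,0,0,0,0],[1,-0.062,0,0,0,0,0],[1,-0.07,0,0,0,0,0],[1,-0.077,0,0,0,0,0],[1,-0.081,0,0,0,0,0],[1,-0.083,0,0,0,0,0],[1,-0.083,0,0,0,0,0],[1,-0.083,0,0,0,0,0],[1,-0.083,0,0,0,0,0],[1,-0.083,0,0,0,0,0],[1,-0.083,0,0,0,0,0],[1,-0.083,0,0,0,0,0]]'
python3 - <<'E'
from h import *
p=vision.read_camera("side");a=p["pixels"]
q=vision.read_camera("wrist")["pixels"]
b=np.hstack([cv2.resize(a[70:270,170:380],(420,400)),cv2.resize(q,(380,400))])
cv2.imwrite('pics/s2.png',b)
t=vision.read_camera("top")
for n in("beaker","dropper_bottle","petri_dish"):
    for d in vision.spot_point(t,n)[:1]:print(n,np.round(ground(t,d["at"],0),3))
s=status.get_state();print(np.round(s["qd"],3),np.round(s["ft_torque"],2))
E
```

```text
time: 21.57
position: [0.5945, -0.0302, 0.2438]
tcp_rot: [-0.227, 0.67, 0.227, 0.669]
ft_force: [0.5, -0.4, -7.9]
grip_width: 0.172
beaker [ 0.419 -0.234  0.   ]
dropper_bottle [ 0.696 -0.448  0.   ]
petri_dish [0.672 0.268 0.   ]
[ 0.001 -0.    -0.     0.001 -0.     0.   ] [ 0.02 -0.08  0.04]
```

View pics/s2.png

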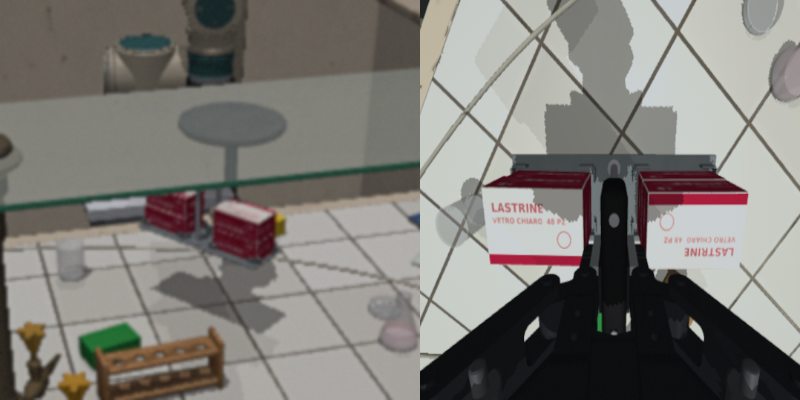

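Held 14 cm up, level and still, with all four cartons seated. Hand in.

```bash
python3 -c "
from station import workorder
print(workorder.job_done())"
```

```text
the job is handed in; nothing more can be done
None
```

I stacked the two red-and-white cartons in the empty bay and lifted the carrier by its grip bar. I handed the job in at about 21.7 s with the carrier still held up.

- **Stack:** the lower carton sat about 1.5 mm off the bay centre, inside the corner angles. The upper one measured within about 1 mm of it. It also read about 1° turned against the lower one, which is within how accurately I could pick its edges.
- **Lift:** the underside is about 14 cm clear of the worktop. The wrist carries 7.9 N, against roughly 7.3 N expected for the carrier with four cartons. The joints had stopped moving.
- **Level:** the last side and wrist views show all four cartons in place and the carrier looking level. I judged that by eye and by the upright tool, not by measuring the carrier itself.
- **Bystanders:** the networks' positions for the beaker, dropper bottle and petri dish moved 7–10 mm between the first and last top views. The arm never came near them and the views show them standing, so I put this down to network error. I did not check it further.
- **Look-alikes:** I never touched the green and yellow cartons.

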